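Fasten the potter's bowl rest to the slotted strut with a quarter-turn fixing

ROBOT

A 7-joint arm with a two-finger parallel gripper is mounted at the origin on the work surface. World frame = base frame: x ahead of the robot, y to its left, z up, the work surface at z = 0. Lengths are in m, angles in rad, forces in N, time in s.
With the tool pointing down it reaches from about 0.35 to 0.9 m from the base axis. Payload 8.1 kg.
Tool frame: the origin (TCP) lies between the finger pads; the fingertips stand r.tip_extent ahead of it and the grasp point (between the pads) lies 3 mm ahead of it (r.tip_extent is the distance from the TCP to the fingertips, in m); z points along the fingers, y is the line along which they close (so a half turn about z gives the same grasp; the last joint's range is limited). The gripper opens to 85 mm and grips with 20 to 120 N. Pads are 22 mm wide; open, the fingers measure 114 mm over their backs; the gripper's body (76 mm by 85 mm) begins 54 mm behind the grasp point. The pads swing forward as they close: fully open they stand 13 mm farther back than shut.
Start: joints at [1.04, 0.434, 0.025, 1.573, -0.012, 1.134, -0.075], TCP at [0.259, -0.569, 0.253] pointing down, gripper open.
Joint ranges: [-2.62, 2.62], [-0.44, 2.09], [-1.27, 1.32], [0.08, 2.57], [-1.32, 4.46], [0.12, 2], [-2.74, 2.74]. Speed limits (rad/s): [2.22, 2.22, 3.01, 3.01, 3.14, 3.14, 3.14].

INTERFACE

Orientations are given as a unit quaternion [x, y, z, w].
In Python, from bench import r, viewer, workorder gives the robot as it stands.
- The arm moves only by the shell command python3 -m inch 'ROWS' [OPENING] [FORCE]. ROWS is a JSON object of lists of equal length, an entry for each row: "dp": the shift along the tool's x, y, z in cm, a list of three; "twist": the turn about the tool's z in rad. In form: {"dp": [[dx, dy, dz], ...], "twist": [twist, ...]}. A call has 1 to 12 rows; each row shifts and turns the commanded pose from where the row before left it, along the tool's axes as they then stand; what a row does not reach is not made up. A row lasts 1/10 s, in which the tool goes at most 50 mm and 8.59 degrees, less where a joint would pass 70% of its speed; a pose out of reach is approached as far as the arm can. A call with a gripper value outside its range is refused whole. OPENING is the finger opening in cm, from 0 to 8.54, set as the call begins (- or left out, the last holds). The fingers move at their own pace and stop on an object; FORCE is the grip in N (left out, the last holds). Time passes only in rows, so rows that do not move let the fingers close. It gives the time, the measured TCP pose, the force, the opening and the grip force at its end, in the units of the state.
- r.read_state(): the state, without advancing time (a new reading comes with each control period).
- viewer.read_camera(name): name is "scene" or "top" or "wrist"; returns a dict with "image" (420x560x3 uint8, blue, green, red), "range_z" (420x560 float32, m along the optical axis (not along the pixel's ray), 0 where there is no reading), "intrinsics" (3x3 intrinsics, pixels), "cam_to_world" (4x4, takes a point from camera to world coordinates); the wrist camera has in their place "T_tool_cam" (4x4, takes a point from camera to tool coordinates, whose origin is the TCP and whose axes are the flange's). Camera axes: x right, y up, looking along -z (the intrinsics and any distortion apply to the point x, -y, -z); pixel columns grow to the right and rows downward; lengths in m; the calibration is good to about 2 mm. A picture is of the moment at which its call begins: read the wrist's pose just before it.
- workorder.hand_in(): hands the job in; it is judged then, once.
The state is a dict: "t": time; "joints": joint angles; "qd": joint speeds; "effort": joint torques, N m; "ee_pos": TCP position; "eef_rot": TCP orientation; "contact_force": force on the tool from outside, world axes, zero at the start; "torque": the same for the moment, N m; "finger_gap": finger opening in m; "grasp_force": force on a finger pad.
Only numpy, scipy, OpenCV 4.12 (cv2) and the standard library are available. Lean on these libraries where they do the work, as an engineer would, in place of code of your own. Each camera call takes 0.05 s, during which the arm holds its last target. There are 200 camera calls.

TASK

Fasten the bowl rest to the slotted strut where it stands: take the red-handled fixing from its wooden block, put its brass nut down through the window of the rest's foot and through the strut's slot, press it down gently against its spring and turn it a quarter turn clockwise, then let the spring draw it up so that the nut catches under the lips and the washer clamps the foot. Feel for the slot rather than force it, keep the rest in its place, leave the pots alone and let go of the fixing.

Things in the scene. Friction and masses are not known exactly. Their poses are not given: they have to be found in the camera images.
- fixing_grip (a point): Centre of the red bar handle of the loose hammer-head fixing: bar 44 long (own x) x 14 wide (own y) x 26 high (own z, up); grip it across its width from above. Below this centre: 13 mm sleeve to 25.5, then 10 mm stem with spring and washer, brass land 18 (x) x 20 (y) from 43 to 47, nut 47 to 55. Mass 0.19 kg. At the start it stands upright in the block's pocket. (mm)
- fixing_washer (a point): Middle of the underside of the fixing's sprung square steel washer, 48 x 48 x 3, free 40 below the handle's centre. It slides up the stem against the spring: 4 N to start it, then 1 N per mm, stopping dead after 11.5 mm (15.5 N). Do not go above 40 N between the fixing and the foot or strut: that is forcing it and marks them.
- fixing_nut (a point): Centre of the fixing's brass nut, 51 mm straight below the handle's centre; 33 long (own x, parallel to the handle bar), 20 wide (own y), 8 high. Its corners at +x,-y and -x,+y are cut away, so inside the strut it turns clockwise seen from above until it meets the side walls at about 93 to 100 degrees; the other way it jams at about 35.
- rest: Bowl rest, loose on the strut: green steel foot plate 4 thick, 175 long (own x), 55 wide (own y), with a window 46 (x) x 31 (y). Origin: centre of the window at the plate's underside, own z up. Side tabs straddle the strut with 5 mm play each way. Mass about 0.45 kg. It must stay in its place.
- strut_under_window (a point): Same point as the rest's origin. The fixed bare-metal strut, 41 x 41, 440 long, runs under the plate along the rest's own x to within 2 degrees. Its 22 wide slot lies under the window, its middle up to 4 to either side (rest's own y) of the window's: to be seen or felt. Lips reach 7 below the plate's underside; below them it is hollow, 36 between walls, 38 deep. (mm)
- rest_plate_top (a point): Centre of the window at the plate's top, 4 above its underside, where the washer bears. Nut centre 15 or more below the underside (washer up 8, 12 N): the land clears the lips and the nut can turn; the washer's stop comes at 18.5 below. Nut across the slot to about 10 degrees: let up, the land enters the slot and the nut catches the lips at 11 below, held by 8 N of spring. (mm)
- rest_post (a point): Top centre of the rest's cork-faced beech post, 30 (x) x 55 (y), 62 tall over the plate, 112 to own -x of the window's centre.
- block: Light wooden block fixed to the bench, 100 (own x) x 75 (own y) x 24 high, origin under its centre; a pocket 40 x 26, 10 deep, in the middle of its top holds the fixing at the start, nut lengthways along own x.
- bowl_mid (a point): Middle of a brown clay bowl, 140 mm across and 75 mm high; not to be disturbed.
- cup_a_mid (a point): Middle of a small dark clay bowl, 60 mm across and 42 mm high; not to be disturbed.
- cup_b_mid (a point): Middle of a small brown clay cup, 68 mm across and 50 mm high; not to be disturbed.
Not all that is in view belongs to the job. Leave any orange look-alike of the part that bears fixing_grip alone.

How it is judged:
On the way, in this order (a step that is already met when the one before it is completed fails the run):
1. the nut is through the slot, inside the strut and pressed below the lips (z of fixing_nut in the frame of rest below -0.0135 m and horizontal distance between fixing_nut and rest below 0.012 m), for 0.05 s.
2. the nut is turned across the slot (z of fixing_nut in the frame of rest below -0.009 m and angle between the x axis of fixing_nut and the y axis of rest, either way round below 0.28 rad), for 0.1 s.
At the end, for the whole second after the job is handed in: The nut is caught under the lips: its centre 9 to 12.8 mm below the foot's underside, within 12 mm of the window's middle, across the slot within 16 degrees; fixing upright within 5 degrees, its washer pressing on the foot with over 3 N; the rest flat on the strut, within 12 mm of where it stood (all of step 2 and z of fixing_nut in the frame of rest above -0.0128 m and angle between fixing_nut's own z axis and vertical below 0.1 rad and angle between rest's own z axis and vertical below 0.05 rad and contact force between fixing and rest above 3 N and distance of rest from where it was at the start of the episode below 0.012 m and horizontal distance between fixing_nut and rest below 0.012 m); the robot touches nothing.
It fails at once if the fixing is forced: it presses on the rest or the strut with more than 40 N (contact force between fixing and rest above 40 N or contact force between fixing and strut above 40 N).
It fails at once if the rest is pushed away from its place by more than 15 mm (distance of rest from where it was at the start of the episode above 0.015 m).
It fails at once if a pot is disturbed (distance of any of bowl_mid, cup_a_mid, cup_b_mid from where it was at the start of the episode above 0.015 m).
It also fails if it takes over 67 s, if anything falls off the work surface, if the arm or the gripper's body presses on something with over 40 N, if the wrist force passes 120 N, or if a joint passes its speed limit or range.

## Working session

There is one attempt and no reset: what is moved stays moved. The work goes in short steps, Python scripts to look and compute and a shell command to move; the robot and the scene stay as the last step left them, time stands still between calls to the robot, and variables do not carry over. Pictures are saved under pics/ and viewed, at most 10 in all, crops included, and the job is handed in when it is done.

```bash
ls; mkdir -p pics
python3 - <<'E'
from bench import r, viewer
import cv2, numpy as np
s=r.read_state(); print(s, r.tip_extent)
for n in ("scene","top"):
    d=viewer.read_camera(n); cv2.imwrite(f"pics/{n}0.png",d["image"])
    np.savez(f"pics/{n}0.npz",**d); print(n,d["intrinsics"],d["cam_to_world"],d.keys())
E
```

```text
pics
{'t': 0.0, 'joints': array([ 1.04038337,  0.43520499,  0.02498743,  1.57412505, -0.01156769,
        1.13398326, -0.07509262]), 'qd': array([-0.00042191, -0.00203456,  0.00099361,  0.00092792, -0.00117738,
       -0.00037218, -0.0002952 ]), 'effort': array([-1.13057481e-04, -6.70468712e+01,  1.02523640e+00, -3.16202545e+01,
        1.55501836e-02,  1.26029275e-02,  3.54404472e-05]), 'ee_pos': array([ 0.25903614, -0.56826647,  0.25252648]), 'eef_rot': array([ 9.77215402e-01,  2.12248527e-01, -2.53171688e-04, -7.46442725e-04]), 'contact_force': array([-0.66085371, -0.41291033,  0.07430572]), 'torque': array([0.02642405, 0.0177986 , 0.02696793]), 'grasp_force': 0.0, 'finger_gap': 0.08537366349394863} 0.022
scene [[442.13880422   0.         280.59153462]
 [  0.         442.13880422 209.77519145]
 [  0.           0.           1.        ]] [[ 0.38716214 -0.65746266  0.64641189  1.27278139]
 [ 0.92200065  0.27264819 -0.2749141  -0.24109128]
 [ 0.00450272  0.70242851  0.71174006  0.86324222]
 [ 0.          0.          0.          1.        ]] dict_keys(['image', 'range_z', 'intrinsics', 'cam_to_world'])
top [[398.49665875   0.         280.96458208]
 [  0.         398.49665875 202.45235199]
 [  0.           0.           1.        ]] [[-0.02268661  0.98628229 -0.16350097  0.39067224]
 [-0.99966427 -0.02442691 -0.00864116  0.06169713]
 [-0.01251645  0.16325004  0.98650533  1.15197414]
 [ 0.          0.          0.          1.        ]] dict_keys(['image', 'range_z', 'intrinsics', 'cam_to_world'])
```

View pics/scene0.png

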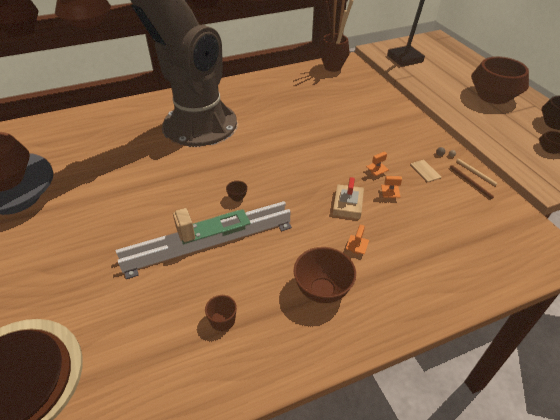

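View pics/top0.png

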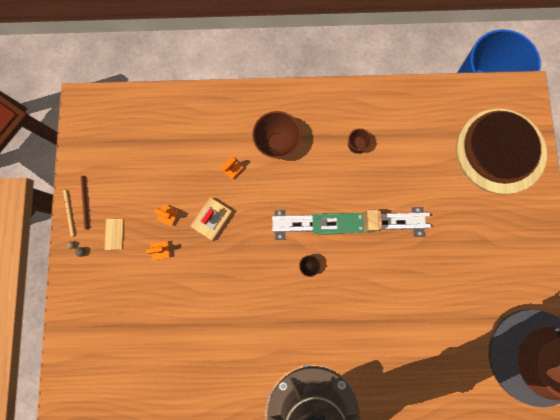

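The top view shows the block at (211,218) with the red handle at (208,215). The orange look-alikes are at (232,168), (167,214) and (160,251). The green foot has its window near (330,223) and its post at (374,220), towards world -y. The red handle in the wooden block is the only one that fits the description. I'll measure it and confirm it in an enlarged crop.

```bash
cat > h.py <<'E'
import numpy as np, cv2
def world(d,u,v,z=None):
    """pixel -> world, from depth, or by ray onto plane z"""
    K=d["intrinsics"];T=d["cam_to_world"]
    u=np.atleast_1d(u).astype(float);v=np.atleast_1d(v).astype(float)
    ray=np.stack([(u-K[0,2])/K[0,0],-(v-K[1,2])/K[1,1],-np.ones_like(u)],1)
    if z is None: s=d["range_z"][v.astype(int),u.astype(int)]
    else: s=(z-T[2,3])/(ray@T[2,:3])
    return (ray*s[:,None])@T[:3,:3].T+T[:3,3]
def mask(img,lo,hi):
    return cv2.inRange(cv2.cvtColor(img,cv2.COLOR_BGR2HSV),np.array(lo),np.array(hi))
def big(m): 
    n,l,st,c=cv2.connectedComponentsWithStats(m); i=1+np.argmax(st[1:,4]); return (l==i),c[i],st[i]
E
python3 - <<'E'
from h import *
for n in("top","scene"):
    d=dict(np.load(f"pics/{n}0.npz")); im=d["image"]
    m=mask(im,(0,200,120),(4,255,255))|mask(im,(175,200,120),(180,255,255))
    if n=="top": m[:,:180]=0;m[:, 240:]=0
    else: m[:,:300]=0; m[:150]=0;m[230:]=0; m[:,380:]=0
    b,c,st=big(m); v,u=np.nonzero(b); P=world(d,u,v); top=P[:,2]>np.percentile(P[:,2],90)-.006
    print(n,"red",c,st,"z",np.percentile(P[:,2],[5,50,95]))
    Q=world(d,u[top],v[top],.082)[:,:2]; print(cv2.minAreaRect((Q*1000).astype(np.float32)),Q.mean(0))
    g=mask(im,(60,80,40),(90,255,255)); b,c,st=big(g); v,u=np.nonzero(b);P=world(d,u,v)
    print("green",c,st,"z",np.percentile(P[:,2],[5,50,95]))
    Q=P[abs(P[:,2]-np.median(P[:,2]))<.006]; print(cv2.minAreaRect((Q[:,:2]*1000).astype(np.float32)))
d=dict(np.load("pics/top0.npz"));t=d["image"]
a=cv2.resize(t[150:270,140:260],(480,480),interpolation=cv2.INTER_CUBIC)
b=cv2.resize(t[190:270,260:440],None,fx=4,fy=4,interpolation=cv2.INTER_CUBIC)[:,:]
b=cv2.resize(t[195:255,300:380],(320,240),interpolation=cv2.INTER_CUBIC)
c=np.zeros((480,800,3),np.uint8);c[:,:480]=a;c[:240,480:]=b
s=cv2.resize(np.load("pics/scene0.npz")["image"][170:230,310:390],(320,240),interpolation=cv2.INTER_CUBIC);c[240:,480:]=s
cv2.imwrite("pics/crop.png",c)
E
```

```text
top red [207.24193548 216.01612903] [202 210  11  13  62] z [0.07516081 0.0805161  0.08418365]
((535.8568725585938, 272.03759765625), (10.94398021697998, 38.09943771362305), 54.48915481567383) [0.53632024 0.27208586]
green [338.76240602 222.92932331] [312 214  51  20 665] z [0.04150038 0.04478715 0.04787052]
((511.78485107421875, -83.81437683105469), (140.46116638183594, 53.926055908203125), 89.53170776367188)Traceback (most recent call last):
  File "<stdin>", line 7, in <module>
  File "h.py", line 13, in big
    n,l,st,c=cv2.connectedComponentsWithStats(m); i=1+np.argmax(st[1:,4]); return (l==i),c[i],st[i]
                                                      ~~~~~~~~~^^^^^^^^^^
    return _wrapfunc(a, 'argmax', axis=axis, out=out, **kwds)
    return bound(*args, **kwds)
ValueError: attempt to get argmax of an empty sequence
```

Run:
```python
from h import *
d=dict(np.load("pics/top0.npz"));t=d["image"]
a=cv2.resize(t[150:270,140:260],(480,480),interpolation=cv2.INTER_CUBIC)
b=cv2.resize(t[195:255,300:380],(320,240),interpolation=cv2.INTER_CUBIC)
c=np.zeros((480,800,3),np.uint8);c[:,:480]=a;c[:240,480:]=b
s=cv2.resize(np.load("pics/scene0.npz")["image"][165:225,310:390],(320,240),interpolation=cv2.INTER_CUBIC);c[240:,480:]=s
cv2.imwrite("pics/crop.png",c)
print("post top",world(d,374,220,.107),"window",world(d,330,223,.045))
```

```text
post top [[ 0.51101518 -0.17282669  0.107     ]] window [[ 0.51270916 -0.06395605  0.045     ]]
```

View pics/crop.png

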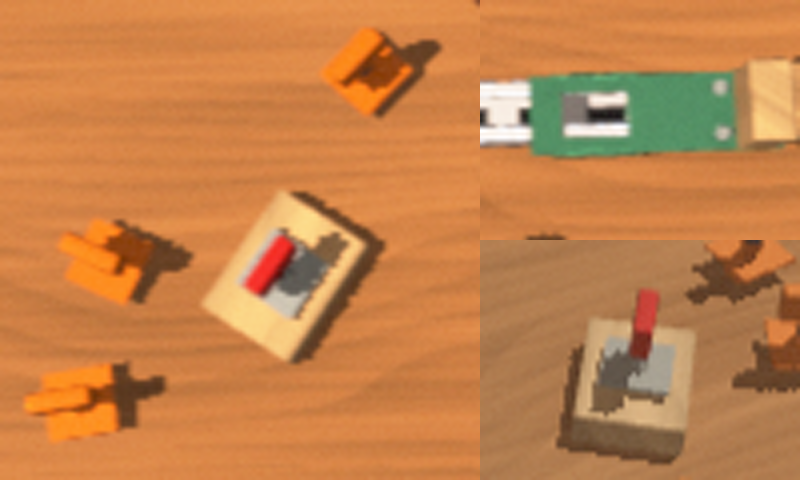

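The crop confirms it: the red bar sits in the grey pocket of the pale block at crop (268,265), and the three others are all orange. Next I'll fly over the window, turn tool y towards world x, and look with the wrist camera.

```bash
python3 -m inch '{"dp":[[3.6,-2.9,0],[3.6,-2.9,0],[3.6,-2.9,0],[3.6,-2.9,0],[3.6,-2.9,0],[3.6,-2.9,0],[3.6,-2.9,0],[3.6,-2.9,0],[3.6,-2.9,0],[3.6,-2.9,0],[3.6,-2.9,0],[3.6,-2.9,0]],"twist":[0,0,0,0,0,0,0,0,0,0,0,0]}'
python3 -m inch '{"dp":[[0,0,0],[0,0,0],[0,0,0],[0,0,0],[0,0,0],[0,0,0],[0,0,0],[0,0,0],[0,0,0],[0,0,0]],"twist":[-0.143,-0.143,-0.143,-0.143,-0.143,-0.143,-0.143,-0.143,0,0]}'
cat > look.py <<'E'
import sys
from bench import r, viewer
from h import *
from scipy.spatial.transform import Rotation as R
def wrist(name):
    s=r.read_state(); d=viewer.read_camera("wrist"); T=np.eye(4)
    T[:3,:3]=R.from_quat(s["eef_rot"]).as_matrix();T[:3,3]=s["ee_pos"]
    d["cam_to_world"]=T@d["T_tool_cam"]
    cv2.imwrite(f"pics/{name}.png",d["image"]);np.savez(f"pics/{name}.npz",**d)
    print("t",s["t"],"pos",s["ee_pos"],"tool y ang",np.degrees(np.arctan2(T[1,1],T[0,1])),"F",s["contact_force"],"q",s["joints"].round(2))
    return d
if __name__=="__main__":
    d=wrist(sys.argv[1]); print(d["T_tool_cam"].round(3),d["intrinsics"][0,0])
E
python3 look.py w1
```

```text
t: 1.3
ee_pos: [0.5083, -0.0711, 0.2532]
eef_rot: [0.977, 0.212, -0.0, 0.0]
contact_force: [-0.3, -1.2, 0.8]
finger_gap: 0.0851
grasp_force: 0.0
t: 2.3
ee_pos: [0.5078, -0.073, 0.2531]
eef_rot: [0.708, 0.706, -0.0, -0.0]
contact_force: [-0.1, 0.5, 1.0]
finger_gap: 0.0853
grasp_force: 0.0
t 2.3 pos [ 0.50782089 -0.07298349  0.25308771] tool y ang -0.20425721537103664 F [-0.06495269  0.53973042  0.95586849] q [ 0.4   0.29 -0.45  1.81  0.15  1.07 -0.11]
[[-0.     0.951  0.309  0.08 ]
 [ 1.     0.    -0.     0.   ]
 [-0.     0.309 -0.951 -0.121]
 [ 0.     0.     0.     1.   ]] 309.9015906823177
```

View pics/w1.png

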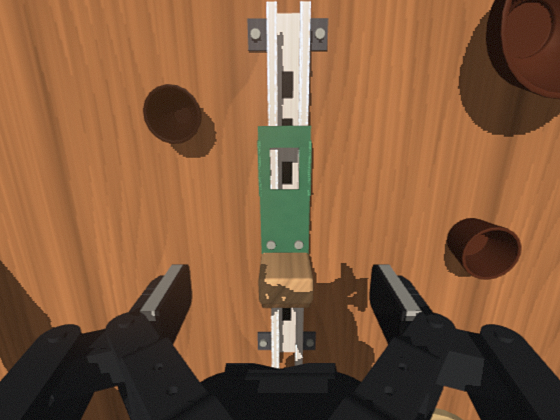

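The wrist view shows the window at about (284,169), with bright slot lips running up the image. I'll measure the window and the slot middle line.

Run:
```python
from h import *
d=dict(np.load("pics/w1.npz"));im=d["image"]
g=mask(im,(55,70,30),(95,255,255)); b,c,st=big(g); print(st)
v,u=np.nonzero(b); P=world(d,u,v);print("plate z",np.median(P[:,2]))
Q=world(d,u,v,.045); print("plate",cv2.minAreaRect((Q[:,:2]*1000).astype(np.float32)))
cs,h=cv2.findContours(b.astype(np.uint8),cv2.RETR_CCOMP,cv2.CHAIN_APPROX_NONE)
for i,k in enumerate(cs):
    if h[0][i][3]>=0 and cv2.contourArea(k)>200:
        k=k[:,0]; W=world(d,k[:,0],k[:,1],.045); print("window",k.min(0),k.max(0),cv2.minAreaRect((W[:,:2]*1000).astype(np.float32)))
hsv=cv2.cvtColor(im,cv2.COLOR_BGR2HSV)
for row in (60,80,100,115,155,165,175,185,315,322): print(row,[f"{a}" for a in hsv[row,258:320,2]])
```

```text
[ 258  126   54  127 4864]
plate z 0.04513906968300532
plate ((512.6762084960938, -84.5138168334961), (56.18277359008789, 143.56533813476562), 0.2719349265098572)
window [268 146] [300 190] ((512.0501098632812, -57.128379821777344), (47.718196868896484, 34.44007873535156), 89.79407501220703)
60 ['180', '182', '184', '181', '184', '186', '183', '179', '182', '224', '255', '234', '232', '234', '232', '232', '235', '241', '226', '160', '120', '120', '117', '119', '176', '234', '231', '231', '233', '233', '230', '230', '227', '225', '228', '230', '230', '230', '228', '231', '218', '210', '248', '239', '238', '232', '232', '232', '232', '235', '237', '188', '90', '117', '165', '166', '167', '169', '174', '181', '180', '183']
80 ['179', '180', '180', '180', '180', '181', '182', '175', '173', '214', '255', '242', '229', '232', '230', '229', '238', '255', '229', '155', '119', '119', '122', '106', '63', '68', '69', '73', '68', '68', '68', '69', '67', '64', '83', '170', '237', '231', '226', '230', '219', '225', '255', '245', '233', '230', '230', '228', '234', '241', '239', '120', '115', '164',
[... 2788 characters left out ...]
, '231', '243', '219', '110', '101', '94', '48', '20', '15', '27', '19', '28', '22', '19', '57', '162', '232', '226', '228', '204', '104', '100', '102', '106', '104', '105', '98', '89', '76', '75', '76', '73', '76', '81', '81', '82', '82', '82', '79', '81', '78', '76', '72', '78']
322 ['164', '162', '162', '159', '159', '162', '159', '159', '164', '164', '168', '171', '176', '207', '224', '216', '226', '225', '229', '243', '220', '106', '97', '100', '102', '165', '233', '233', '230', '230', '227', '223', '224', '225', '224', '224', '229', '205', '102', '97', '103', '104', '100', '104', '99', '89', '76', '76', '79', '79', '78', '82', '82', '82', '83', '86', '85', '81', '77', '76', '75', '74']
```

Run:
```python
from h import *
d=dict(np.load("pics/w1.npz"))
for n,u,v in (("left in",[276.9,277.1,277.1,277.5,277.8,278.8],[60,100,115,165,185,318]),("right in",[299.0,298.8,298.2],[60,100,115]),("L out",[267,267.2,267.4],[60,100,115]),("R out",[309,308.2,307.7],[60,100,115])):
    W=world(d,u,v,.041)[:,:2]*1000; p=np.polyfit(W[:,1],W[:,0],1); print(n,W.round(1).tolist(),"at y=-59:",np.polyval(p,-59),"slope deg",np.degrees(p[0]))
```

```text
left in [[505.2, 49.5], [505.2, 12.5], [505.1, -2.1], [505.1, -54.1], [505.3, -76.3], [505.6, -251.2]] at y=-59: 505.257017772964 slope deg -0.08661506207191152
right in [[526.8, 49.4], [527.2, 12.4], [526.8, -2.2]] at y=-59: 527.0476102894527 slope deg -0.07282695234308857
L out [[495.5, 49.5], [495.1, 12.5], [495.1, -2.1]] at y=-59: 494.49946865706386 slope deg 0.5294031032611188
R out [[536.6, 49.4], [536.7, 12.4], [536.6, -2.3]] at y=-59: 536.6558020466164 slope deg -0.0003619106402111191
```

```bash
python3 -m inch '{"dp":[[4.3,0.35,0],[4.3,0.35,0],[4.3,0.35,0],[4.3,0.35,0],[4.3,0.35,0],[4.3,0.35,0],[4.3,0.35,0],[4.3,0.35,0],[0,0,0]],"twist":[0,0,0,0,0,0,0,0,0]}' >/dev/null
python3 -m inch '{"dp":[[0,0,0],[0,0,0],[0,0,0],[0,0,0],[0,0,0],[0,0,0],[0,0,3],[0,0,3],[0,0,0],[0,0,0]],"twist":[-0.136,-0.136,-0.136,-0.136,-0.136,-0.136,-0.136,0,0,0]}'
python3 - <<'E'
from look import *
d=wrist("w2");im=d["image"]
m=mask(im,(0,190,90),(4,255,255))|mask(im,(175,190,90),(180,255,255))
b,c,st=big(m);print(c,st);v,u=np.nonzero(b);P=world(d,u,v);print("z",np.percentile(P[:,2],[5,50,95]))
hsv=cv2.cvtColor(im,cv2.COLOR_BGR2HSV)
t=P[:,2]>.078
W=world(d,u[t],v[t],.082)[:,:2]; print(cv2.minAreaRect((W*1000).astype(np.float32)),W.mean(0))
# look at wooden block top
E
```

```text
t: 4.25
ee_pos: [0.5356, 0.2709, 0.1935]
eef_rot: [0.305, 0.952, -0.0, -0.0]
contact_force: [0.3, -0.1, 1.1]
finger_gap: 0.0858
grasp_force: 0.0
t 4.25 pos [0.53561821 0.27090431 0.19352948] tool y ang 54.48110670307023 F [ 0.2512469  -0.10500948  1.09909843] q [-0.06  0.56 -0.73  1.66  0.41  1.08  0.03]
[284.59096176 204.65585168] [277 177  16  56 863]
z [0.07713041 0.08185904 0.08306747]
((535.1126098632812, 276.057861328125), (12.066628456115723, 42.38642120361328), 55.15523147583008) [0.53472119 0.2765478 ]
```

View pics/w2.png

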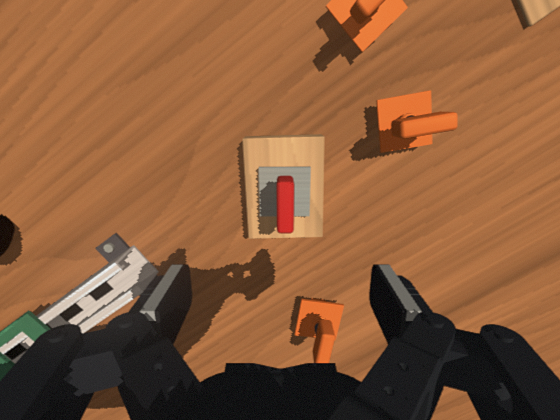

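The held picture shows the red handle at (285,205), parallel to the pads, in the block. It measures 42 mm long with its top at 0.082, as it should be. Now I'll correct, descend and grip.

```bash
python3 -m inch '{"dp":[[0.29,0.34,0],[0,0,3],[0,0,3],[0,0,3],[0,0,1.5],[0,0,1.3],[0,0,0],[0,0,0],[0,0,0]],"twist":[-0.012,0,0,0,0,0,0,0,0]}'
python3 -m inch '{"dp":[[0,0,0],[0,0,0],[0,0,0],[0,0,0],[0,0,0],[0,0,0],[0,0,0],[0,0,0],[0,0,0],[0,0,0]],"twist":[0,0,0,0,0,0,0,0,0,0]}' 0 50
```

```text
t: 5.2
ee_pos: [0.536, 0.2763, 0.0767]
eef_rot: [0.298, 0.954, 0.001, 0.001]
contact_force: [0.2, -0.2, -0.1]
finger_gap: 0.0857
grasp_force: 0.0
t: 6.2
ee_pos: [0.5354, 0.2757, 0.0755]
eef_rot: [0.298, 0.954, 0.0, 0.0]
contact_force: [-0.6, -0.1, 5.0]
finger_gap: 0.0134
grasp_force: 49.5
```

Gripped at 13.4 mm against a 14 mm bar. Now I'll lift, carry it over and turn.

```bash
python3 -m inch '{"dp":[[0,0,-1],[0,0,-2],[0,0,-3],[0,0,-3],[0,0,-3],[0,0,0],[0,0,0],[0,0,0],[0,0,0],[0,0,0],[0,0,0],[0,0,0]],"twist":[0,0,0,0,0,0.138,0.138,0.138,0.138,0.138,0.138,0.138]}'
python3 - <<'E'
from look import *
s=r.read_state();M=R.from_quat(s["eef_rot"]).as_matrix();print(np.degrees(np.arctan2(M[1,1],M[0,1])),(M.T@(np.array([.516,-.059,.186])-s["ee_pos"])*100).round(2),s["grasp_force"],s["finger_gap"])
E
```

```text
t: 7.4
ee_pos: [0.5349, 0.2755, 0.1954]
eef_rot: [0.709, 0.705, -0.0, -0.0]
contact_force: [-0.7, 0.4, -2.3]
finger_gap: 0.0134
grasp_force: 48.8
-0.3718590937729685 [-33.46  -1.67   0.95] 48.78471851348877 0.013427788727801145
```

```bash
python3 -m inch '{"dp":[[-2.3,-0.17,0],[-3.4,-0.17,0],[-3.4,-0.17,0],[-3.4,-0.17,0],[-3.4,-0.17,0],[-3.4,-0.17,0],[-3.4,-0.17,0],[-3.4,-0.17,0],[-3.4,-0.17,0],[-2.4,-0.14,0],[-1.5,0,0],[0,0,0]],"twist":[0,0,0,0,0,0,0,0,0,0,0,0]}' >/dev/null
python3 -m inch '{"dp":[[0,0,3],[0,0,3],[0,0,1.5],[0,0,0],[0,0,0],[0,0,0]],"twist":[0,0,0,0,0,0]}'
python3 look.py w3
```

```text
t: 9.2
ee_pos: [0.5191, -0.0578, 0.1215]
eef_rot: [0.707, 0.707, 0.001, 0.001]
contact_force: [-0.3, 0.0, -1.1]
finger_gap: 0.0134
grasp_force: 48.9
t 9.2 pos [ 0.51905357 -0.05775378  0.12149748] tool y ang -0.02513007587155958 F [-0.29468348  0.01006471 -1.05301539] q [ 0.33  0.46 -0.43  1.95  0.27  0.78 -0.25]
[[-0.     0.951  0.309  0.08 ]
 [ 1.     0.    -0.     0.   ]
 [-0.     0.309 -0.951 -0.121]
 [ 0.     0.     0.     1.   ]] 309.9015906823177
```

View pics/w3.png

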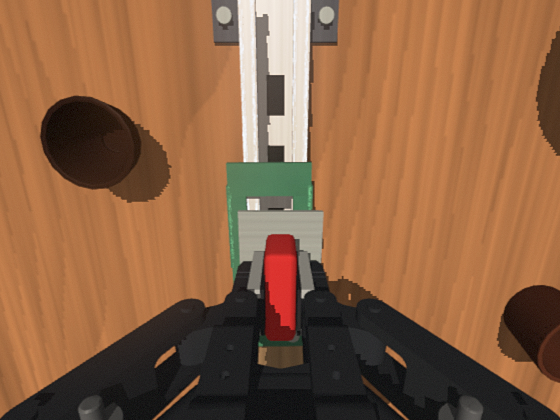

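The picture shows the washer at columns 238-323, the window's far end at row 197 and the slot lips at 240-310 above. I'll measure slot and washer from this one picture.

Run:
```python
from h import *
d=dict(np.load("pics/w3.npz"));im=d["image"];print(d["intrinsics"][0,2])
hsv=cv2.cvtColor(im,cv2.COLOR_BGR2HSV)
for row in (60,110,130,150): print(row,hsv[row,236:316,2].tolist())
for row in (200,206,220,225): print(row,hsv[row,224:328,1:].tolist())
print(hsv[155:215,262,2].tolist())
```

```text
280.14993473099497
60 [187, 188, 188, 203, 230, 238, 236, 235, 237, 238, 238, 238, 237, 235, 235, 237, 240, 241, 238, 223, 162, 120, 126, 127, 129, 126, 128, 126, 129, 126, 125, 125, 180, 240, 236, 236, 235, 238, 238, 238, 236, 236, 236, 233, 233, 231, 232, 233, 235, 233, 236, 234, 233, 233, 234, 237, 232, 233, 242, 241, 235, 234, 236, 237, 238, 236, 234, 234, 236, 240, 240, 237, 228, 174, 95, 87, 92, 128, 171, 168]
110 [181, 179, 180, 182, 182, 206, 235, 247, 236, 234, 232, 234, 234, 232, 231, 233, 237, 240, 236, 235, 217, 151, 118, 125, 127, 124, 124, 123, 124, 126, 114, 72, 69, 74, 73, 72, 74, 72, 72, 71, 71, 72, 73, 70, 72, 70, 65, 73, 169, 242, 235, 231, 228, 229, 232, 220, 206, 234, 233, 232, 230, 234, 235, 235, 232, 232, 233, 233, 237, 245, 242, 213, 122, 80, 82, 127, 171, 169, 167, 169]
130 [178, 178, 178, 179, 178, 179, 213, 244, 245, 247, 235, 232, 230, 232, 229, 230, 230, 233, 237, 237, 234, 212, 114, 115, 123, 122, 122, 122, 122, 120, 122, 181, 238, 231, 226, 226, 228, 230, 231, 230, 229, 231, 232, 231, 228, 225, 228, 230, 231, 231, 231, 229, 226, 228, 230, 224, 218, 231,
[... 4745 characters left out ...]
29, 170], [26, 170], [25, 171], [24, 168], [29, 168], [26, 168], [26, 168], [27, 168], [27, 169], [27, 171], [26, 168], [27, 169], [29, 169], [27, 169], [27, 168], [29, 169], [24, 167], [27, 169], [27, 168], [27, 170], [27, 169], [26, 169], [30, 171], [27, 170], [27, 168], [27, 170], [27, 168], [26, 169], [26, 170], [21, 170], [52, 173], [130, 176], [157, 177], [155, 176], [159, 170], [154, 167]]
[116, 117, 116, 117, 117, 119, 114, 100, 120, 127, 129, 128, 129, 129, 126, 129, 127, 126, 129, 128, 127, 129, 126, 128, 127, 125, 127, 127, 127, 127, 126, 127, 128, 129, 126, 129, 128, 127, 125, 128, 126, 114, 112, 111, 112, 112, 110, 110, 110, 110, 111, 109, 108, 111, 110, 116, 128, 169, 169, 166]
```

Run:
```python
from h import *
d=dict(np.load("pics/w3.npz"))
for n,u,v,z in (("slotL",[256.2,257.2,257.7,257.9,259.7],[60,110,130,150,203],.041),("slotR",[293,292,292,292.3,290.7],[60,110,130,150,203],.041),("win",[246.3,292.8],[203,203],.045),("winfar",[262],[196.5],.045),("platefar",[270],[162.5],.045),("washer",[237.5,322.5,238,322.5],[220,220,211,211],.078)):
    print(n,(world(d,u,v,z)[:,:2]*1000).round(1).tolist())
```

```text
slotL [[505.3, 47.9], [505.2, 19.7], [505.2, 7.6], [505.1, -4.9], [505.5, -40.7]]
slotR [[527.1, 47.9], [526.8, 19.7], [526.9, 7.6], [527.3, -5.0], [526.6, -40.7]]
win [[496.8, -39.5], [527.8, -39.5]]
winfar [[507.4, -35.0]]
platefar [[512.9, -12.3]]
washer [[495.2, -39.2], [543.3, -39.2], [495.7, -33.8], [543.0, -33.9]]
```

```bash
python3 -m inch '{"dp":[[-0.1,-0.31,0],[0,0,0],[0,0,0.6],[0,0,0.6],[0,0,0],[0,0,0],[0,0,0]],"twist":[0,0,0,0,0,0,0]}'
python3 -c "
from bench import r;s=r.read_state();print(s['ee_pos'],s['contact_force'],s['torque'])"
```

```text
t: 9.95
ee_pos: [0.5152, -0.0593, 0.1083]
eef_rot: [0.707, 0.707, 0.0, -0.0]
contact_force: [-0.2, 0.4, -1.6]
finger_gap: 0.013
grasp_force: 48.9
[ 0.51521558 -0.05929631  0.10827361] [-0.24483004  0.4318215  -1.61079206] [-0.0247725   0.01676437 -0.0038937 ]
```

```bash
python3 -m inch '{"dp":[[0,0.06,0],[0,0,0.1],[0,0,0.1],[0,0,0.1],[0,0,0.1],[0,0,0.1],[0,0,0.1],[0,0,0]],"twist":[0,0,0,0,0,0,0,0]}'
```

```text
t: 10.75
ee_pos: [0.5156, -0.0594, 0.1021]
eef_rot: [0.707, 0.707, -0.0, -0.0]
contact_force: [-0.0, -0.1, -1.7]
finger_gap: 0.0132
grasp_force: 48.9
```

```bash
python3 -m inch '{"dp":[[0,0,0.05],[0,0,0.05],[0,0,0.05],[0,0,0]],"twist":[0,0,0,0]}'; python3 -m inch '{"dp":[[0,0,0.05],[0,0,0.05],[0,0,0.05],[0,0,0]],"twist":[0,0,0,0]}'
```

```text
t: 11.15
ee_pos: [0.5157, -0.0594, 0.1007]
eef_rot: [0.707, 0.707, -0.0, -0.0]
contact_force: [-0.0, 0.3, -2.0]
finger_gap: 0.0134
grasp_force: 48.9
t: 11.55
ee_pos: [0.5157, -0.0594, 0.0992]
eef_rot: [0.707, 0.707, -0.0, -0.0]
contact_force: [-0.1, -0.1, -2.2]
finger_gap: 0.0133
grasp_force: 48.9
```

It's past lip height with no resistance, so the nut is in the slot. I'll continue to the washer.

```bash
python3 -m inch '{"dp":[[0,0,0.1],[0,0,0.1],[0,0,0.1],[0,0,0.1],[0,0,0.1],[0,0,0.1],[0,0,0]],"twist":[0,0,0,0,0,0,0]}'; python3 -m inch '{"dp":[[0,0,0.1],[0,0,0.1],[0,0,0.1],[0,0,0.1],[0,0,0],[0,0,0]],"twist":[0,0,0,0,0,0]}'
```

```text
t: 12.25
ee_pos: [0.5156, -0.0594, 0.0931]
eef_rot: [0.707, 0.707, -0.0, -0.0]
contact_force: [0.5, -0.6, -1.7]
finger_gap: 0.0136
grasp_force: 48.9
t: 12.85
ee_pos: [0.5158, -0.0594, 0.0895]
eef_rot: [0.707, 0.707, 0.0, 0.0]
contact_force: [-1.3, -0.7, 4.1]
finger_gap: 0.0133
grasp_force: 49.9
```

```bash
python3 -m inch '{"dp":[[0,0,0],[0,0,0.1],[0,0,0.1],[0,0,0.1],[0,0,0.1],[0,0,0.1],[0,0,0]],"twist":[0,0,0,0,0,0,0]}' - 80; python3 -m inch '{"dp":[[0,0,0.1],[0,0,0.1],[0,0,0.1],[0,0,0.05],[0,0,0],[0,0,0]],"twist":[0,0,0,0,0,0]}'
```

```text
t: 13.55
ee_pos: [0.5158, -0.0594, 0.0846]
eef_rot: [0.708, 0.707, 0.0, 0.0]
contact_force: [-2.9, 0.8, 8.9]
finger_gap: 0.0125
grasp_force: 82.1
t: 14.15
ee_pos: [0.5159, -0.0594, 0.0814]
eef_rot: [0.707, 0.707, 0.0, 0.0]
contact_force: [-4.3, -0.1, 12.6]
finger_gap: 0.013
grasp_force: 82.5
```

```bash
python3 -m inch '{"dp":[[0,0,0],[0,0,0],[0,0,0],[0,0,0],[0,0,0],[0,0,0],[0,0,0],[0,0,0],[0,0,0]],"twist":[0.1,0.1,0.1,0.1,0.1,0.1,0.1,0.1,0]}'; python3 -m inch '{"dp":[[0,0,0],[0,0,0],[0,0,0],[0,0,0],[0,0,0],[0,0,0],[0,0,0],[0,0,0],[0,0,0]],"twist":[0.1,0.1,0.1,0.1,0.1,0.1,0.1,0.05,0]}'
python3 -c "
from bench import r;s=r.read_state();print(s['ee_pos'],s['contact_force'],s['torque'],s['joints'])"
```

```text
t: 15.05
ee_pos: [0.5177, -0.0592, 0.082]
eef_rot: [0.927, 0.374, 0.002, 0.001]
contact_force: [0.4, -0.4, 11.3]
finger_gap: 0.013
grasp_force: 82.7
t: 15.95
ee_pos: [0.5176, -0.0593, 0.0819]
eef_rot: [1.0, 0.009, 0.002, 0.0]
contact_force: [0.4, -0.7, 12.6]
finger_gap: 0.0124
grasp_force: 82.7
[ 0.51760814 -0.05926518  0.08188373] [ 0.40914512 -0.68017669 12.5829059 ] [ 0.04174338  0.00705995 -0.05909566] [ 1.78588740e-03  4.81373200e-01  1.26328785e-02  2.01124689e+00
 -9.28929813e-03  6.45220325e-01 -1.53205790e+00]
```

The turn is made, with low torque. I'll recentre slightly and let up.

```bash
python3 -m inch '{"dp":[[-0.06,0,0],[-0.06,0,0],[0,0,0],[0,0,-0.1],[0,0,-0.1],[0,0,-0.1],[0,0,-0.1],[0,0,0]],"twist":[0,0.01,0,0,0,0,0,0]}'; python3 -m inch '{"dp":[[0,0,-0.05],[0,0,-0.05],[0,0,0],[0,0,0]],"twist":[0,0,0,0]}'
```

```text
t: 16.75
ee_pos: [0.5174, -0.0593, 0.0861]
eef_rot: [1.0, 0.005, 0.003, 0.0]
contact_force: [4.4, 0.1, 8.3]
finger_gap: 0.0127
grasp_force: 82.3
t: 17.15
ee_pos: [0.5174, -0.0593, 0.0869]
eef_rot: [1.0, 0.005, 0.003, 0.0]
contact_force: [4.2, 0.6, 6.6]
finger_gap: 0.0127
grasp_force: 82.1
```

```bash
python3 -m inch '{"dp":[[0.06,0,-0.03],[0,0,-0.03],[0,0,0],[0,0,-0.05],[0,0,0],[0,0,0]],"twist":[0,0,0,0,0,0]}'
```

```text
t: 17.75
ee_pos: [0.5174, -0.0593, 0.0875]
eef_rot: [1.0, 0.005, 0.002, 0.0]
contact_force: [5.0, -0.1, 2.6]
finger_gap: 0.0128
grasp_force: 80.9
```

```bash
python3 -m inch '{"dp":[[0.05,0,-0.03],[0.03,0,0],[0,0,0]],"twist":[0,0,0]}'; python3 -m inch '{"dp":[[0,0,0],[0,0,0],[0,0,0],[0,0,0],[0,0,0],[0,0,0],[0,0,0]],"twist":[0,0,0,0,0,0,0]}' 6
```

```text
t: 18.05
ee_pos: [0.5174, -0.0593, 0.0875]
eef_rot: [1.0, 0.005, 0.001, 0.0]
contact_force: [5.8, 1.1, 1.0]
finger_gap: 0.0126
grasp_force: 80.9
t: 18.75
ee_pos: [0.5159, -0.0594, 0.0872]
eef_rot: [1.0, 0.005, -0.0, 0.0]
contact_force: [0.4, 0.4, -0.2]
finger_gap: 0.0597
grasp_force: 0.0
```

```bash
python3 -m inch '{"dp":[[0,0,-1],[0,0,-2],[0,0,-3],[0,0,-3],[0,0,-3],[-4,0,0],[-4,0,0],[0,0,0],[0,0,0]],"twist":[0,0,0,0,0,0,0,0,0]}'
python3 - <<'E'
from look import *
d=wrist("w4");im=d["image"]
m=mask(im,(0,190,90),(4,255,255))|mask(im,(175,190,90),(180,255,255))
b,c,st=big(m);v,u=np.nonzero(b);P=world(d,u,v);t=P[:,2]>np.percentile(P[:,2],90)-.004;zt=np.median(P[t,2]);print("top z",zt,"expect",.041-.011+.051+.013)
W=world(d,u[t],v[t],zt)[:,:2]; print(cv2.minAreaRect((W*1000).astype(np.float32)))
g=mask(im,(55,70,30),(95,255,255)); b,c,st=big(g);v,u=np.nonzero(b);print(cv2.minAreaRect((world(d,u,v,.045)[:,:2]*1000).astype(np.float32)))
E
```

```text
t: 19.65
ee_pos: [0.4356, -0.0602, 0.2082]
eef_rot: [1.0, 0.005, 0.001, 0.0]
contact_force: [0.1, 0.3, 0.3]
finger_gap: 0.0598
grasp_force: 0.0
t 19.65 pos [ 0.4356314  -0.060223    0.20816267] tool y ang -89.4559051940327 F [0.07955624 0.3192258  0.30806298] q [ 0.    0.18  0.02  2.06 -0.    0.89 -1.54]
top z 0.09389935679217547 expect 0.094
((516.797607421875, -58.73040771484375), (41.65086364746094, 11.710474014282227), 0.07779539376497269)
((512.3849487304688, -84.96503448486328), (54.21018981933594, 144.04421997070312), 0.5411688685417175)
```

View pics/w4.png

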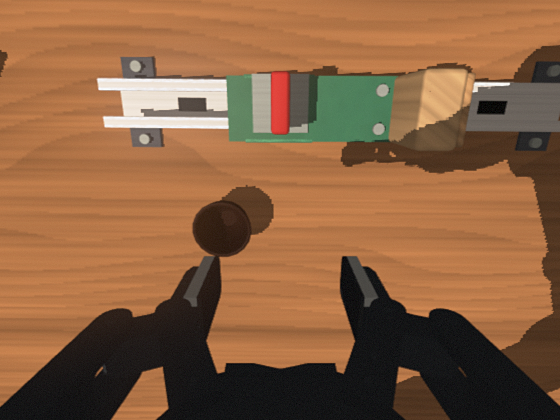

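The fixing stands upright across the slot at (281,102). Its handle top is at 0.0939, the caught height, the foot hasn't moved, and the gripper is clear.

```bash
python3 -c "
from bench import workorder;print(workorder.hand_in())"
```

```text
the job is handed in; nothing more can be done
None
```

I handed the job in with the bowl rest fastened to the strut: the nut is caught across the slot under the lips, the washer is clamping the foot, the rest and pots are undisturbed, and the gripper is clear. The hand-in returned no verdict.

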